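Close the clay damp box with its tuck-in cover

ROBOT

A 6-joint arm with a two-finger parallel gripper is mounted at the origin on the work surface. World frame = base frame: x ahead of the robot, y to its left, z up, the work surface at z = 0. Lengths are in m, angles in rad, forces in N, time in s.
With the tool pointing down it reaches from about 0.4 to 0.825 m from the base axis. Payload 7 kg.
Tool frame: the origin (TCP) lies between the finger pads; the fingertips stand 22 mm ahead of it and the grasp point (between the pads) lies 3 mm ahead of it; z points along the fingers, y is the direction in which the jaws open and shut (so a half turn about z gives the same grasp; the last joint's range is limited). The gripper opens to 88 mm and grips with 3 to 60 N. Pads are 19 mm wide; open, the fingers measure 130 mm over their backs; the gripper's body (78 mm by 193 mm) begins 47 mm behind the grasp point.
Start: joints at [1.449, 0.359, 0.012, 0, -1.224, -0.288], TCP at [0.269, 0.619, 0.249] pointing down, gripper open.
Joint ranges: [-3.07, 3.07], [-1.43, 2.12], [-1.02, 1.25], [-3.03, 1.67], [-3.05, -0], [-3.03, 3.03]. Speed limits (rad/s): [2.39, 2.39, 3.01, 3.14, 3.14, 3.14].

INTERFACE

Orientations are given as [roll, pitch, yaw] about the fixed x, y, z axes, in that order (R = Rz(yaw) Ry(pitch) Rx(roll)).
In Python, from station import * gives the robot as it stands. The module is installed in compiled form; this text tells all that it offers.
- The arm moves only by the tool move_arm, never from a script. Its argument "rows" is a list of rows, each an object with "delta_rot": the turn, a rotation vector about the world's x, y, z in degrees, a list of three; "delta_pos": the shift along the world's x, y, z in cm, a list of three; "hand": the finger opening in cm, from 0 to 8.76. A call has exactly 10 rows; each row shifts and turns the commanded pose from where the row before left it; what a row does not reach is not made up. A row lasts 1/10 s, in which the tool goes at most 50 mm and 8.59 degrees, less where a joint would pass 70% of its speed; a pose out of reach is approached as far as the arm can. A call is refused whole if a number of a shift passes 5 or a number of a turn 8.59, either way. A call with a gripper value outside its range is refused whole. The fingers move at their own pace and stop on an object; "force" is the grip in N (left out, the last holds). Time passes only in rows, so rows that do not move let the fingers close, or fill a call up. It gives the time, the measured TCP pose, the force and the opening at its end, in the units of the state.
- get_state(): the state, without advancing time (a new reading comes with each control period).
- grab_frame(name): name is "side" or "top"; returns the picture (384x512x3 uint8, blue, green, red); there is no depth.
- camera_info(name): a dict with "camera_matrix" (3x3 intrinsics, pixels), "world_from_camera" (4x4, takes a point from camera to world coordinates). Camera axes: x right, y down, z forward; pixel columns grow to the right and rows downward; lengths in m; the calibration is good to about 2 mm. A picture is of the moment at which its call begins. camera_info takes no time and is no camera call.
- job_done(): hands the job in, once; it reports no verdict.
The state is a dict: "t": time; "q": joint angles; "qd": joint speeds; "joint_efforts": joint torques, N m; "eef_pos": TCP position; "ee_rot": TCP orientation; "force": force on the tool from outside, world axes, zero at the start; "moment": the same for the moment, N m; "width": finger opening in m.
Only numpy, scipy, OpenCV 4.12 (cv2) and the standard library are available. Lean on these libraries where they do the work, as an engineer would, in place of code of your own. Each camera call takes 0.05 s, during which the arm holds its last target.

TASK

Close the damp box that keeps the clay tiles moist: take the larger of the two plywood covers by its upright grip, tilt it and tuck one short edge under the overhanging keeper strip, then bring the other end down so that the whole cover lies level inside the box on its ledge, and let go. Leave the small cover where it lies; it belongs to another box.

Things in the scene. Friction and masses are not known exactly. Their poses are not given: they have to be found in the camera images.
- cover_mid (a point): Larger cover, loose, grip up, about 0.14 kg: plywood plate 130 mm (x) by 100 (y) by 9 thick, both ends alike. Mid-top stands a grip, 60 mm along x, 18 thick along y, rising 45 above the plate. Point: its centre, half-way up its 54 mm height, 27 mm above the underside; z up the grip. Hold it so that the fingers clear the plate and the box side walls (3 mm above the seated plate).
- small_cover_mid (a point): Small cover, loose, to be left alone: same plywood and grip (60 by 18 by 45 mm) on a plate 90 mm (x) by 80 (y) by 9 thick. Point: its centre, 27 mm above its underside. The two covers may lie in either place.
- damp_box: Open plywood box, fixed, 168 mm (x) by 144 (y). Origin: centre of its underside, on the table; x points from the keeper strip to the far wall (away from the robot within 20 deg), z up. Recess 144 long (x -72 to 72 mm), 120 wide. Ledge all round, top at z 45 mm, opening 100 by 76. Side walls rise to 57, far wall to 71 (12 thick). Seated, the cover's centre is at z 72, x within 7 of 0.
- lip_edge (a point): Middle of the lower free edge of the keeper strip (box frame x -44, y 0, z 69 mm; axes as the box). The strip overhangs the recess by 28 mm, x -72 to -44, full width, 10 thick: 24 mm free between ledge and strip. 116 mm is open from strip to far wall, so the cover cannot go in flat; tilted 12 to 18 deg, low edge under the strip, it enters freely.
Not all that is in view belongs to the job. What is shaped like the part that bears cover_mid but pink or purple is not meant.

How it is judged:
At the end, for the whole second after the job is handed in: The larger cover rests released on the ledge inside the box, one edge under the keeper strip: level within 3.4 degrees, height within 5 mm of seated, centre within 16 mm along and 18 mm across of the box's centre, its length along the box's within 15 degrees (x of cover_mid in the frame of damp_box between -0.016 and 0.016 m and y of cover_mid in the frame of damp_box between -0.018 and 0.018 m and z of cover_mid in the frame of damp_box between 0.067 and 0.077 m and angle between cover_mid's own z axis and vertical below 0.06 rad and angle between the x axis of cover_mid and the x axis of damp_box, either way round below 0.26 rad); the robot touches nothing.
It fails at once if the small cover is shifted by more than 40 mm (distance of small_cover_mid from where it was at the start of the episode above 0.04 m).
It also fails if it takes over 38 s, if anything falls off the work surface, if the arm or the gripper's body presses on something with over 40 N, if the wrist force passes 120 N, or if a joint passes its speed limit or range.

## Working session

There is one attempt and no reset: what is moved stays moved. The work goes in short steps, Python scripts to look and compute and a tool call to move; the robot and the scene stay as the last step left them, time stands still between calls to the robot, and variables do not carry over. Pictures are saved under pics/ and viewed, and the job is handed in when it is done.

Besides the shell and the picture viewer there is one more tool, called after "Request:" as name([rows], argument=value, ...), one row to a line, values as JSON. move_arm: Moves the arm, as the interface text tells. Its arguments: {"type":"object","properties":{"rows":{"type":"array"},"force":{"type":"number"}},"required":["rows"]}

```bash
mkdir -p pics; python3 - <<'E'
from station import *
import cv2
for n in("side","top"):
    cv2.imwrite(f"pics/{n}0.png",grab_frame(n)); c=camera_info(n); print(n,c["camera_matrix"],c["world_from_camera"])
s=get_state();print(s)
E
```

```text
side [[365.29041056   0.         255.00696805]
 [  0.         365.29041056 193.19466877]
 [  0.           0.           1.        ]] [[ 0.9164345  -0.27719478  0.28863622  0.09352345]
 [-0.40013569 -0.64599646  0.65006154 -0.73669597]
 [ 0.00626431 -0.71123248 -0.70292896  0.87046375]
 [ 0.          0.          0.          1.        ]]
top [[369.81281245   0.         259.03351857]
 [  0.         369.81281245 188.2150236 ]
 [  0.           0.           1.        ]] [[-1.02508777e-01 -9.74494946e-01  1.99628532e-01  2.40986916e-01]
 [-9.94732076e-01  1.00466960e-01 -2.03589315e-02  1.38984444e-02]
 [-2.16395853e-04 -2.00663873e-01 -9.79660126e-01  1.04573033e+00]
 [ 0.00000000e+00  0.00000000e+00  0.00000000e+00  1.00000000e+00]]
{'t': 0.1, 'q': array([ 1.44905951e+00,  3.59304594e-01,  1.11930419e-02, -3.40738334e-04,
       -1.22413444e+00, -2.88089577e-01]), 'qd': array([ 0.00043666, -0.00161392,  0.00244485,  0.00039308, -0.00075691,
        0.00011712]), 'joint_efforts': array([-1.66910104e-03, -5.84165990e+01,  2.93750006e+01,  7.01557517e+00,
        1.01267447e-02, -5.17120043e-05]), 'eef_pos': array([0.26881117, 0.61872639, 0.24773599]), 'ee_rot': array([ 3.14011171e+00, -1.04785939e-04, -4.09942315e-01]), 'force': array([-0.10882463,  0.36125536, -0.90275246]), 'moment': array([ 0.024012  , -0.00960144,  0.02613303]), 'width': 0.0874767661154321}
```

View pics/side0.png

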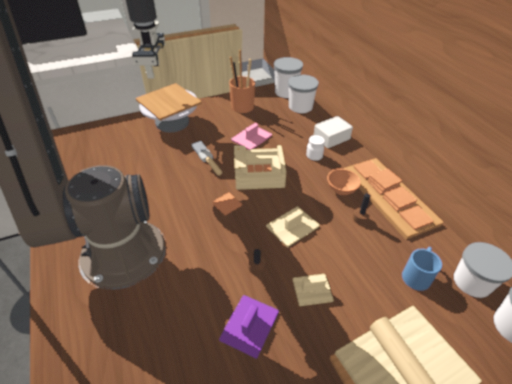

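View pics/top0.png

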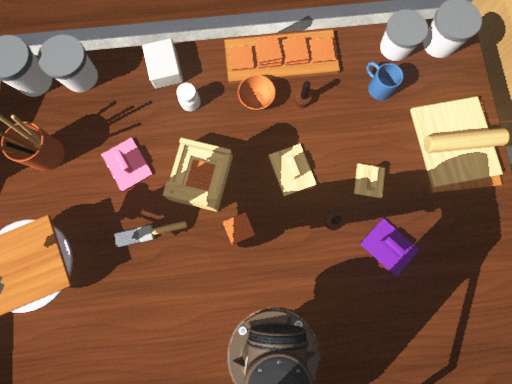

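The top view shows the box at about (200,175), the larger cover at about (292,169) and the small one at about (370,180). The pink and purple lookalikes are at (127,163) and (389,246). In the side view the box is at (260,167), the larger cover at (293,226) and the small one at (313,290). I'll zoom in next.

```bash
python3 - <<'E'
import cv2
t=cv2.imread("pics/top0.png");s=cv2.imread("pics/side0.png")
a=t[125:225,155:325];b=s[140:250,225:330]
cv2.imwrite("pics/ta.png",cv2.resize(a,None,fx=4.5,fy=4.5,interpolation=cv2.INTER_CUBIC))
cv2.imwrite("pics/sb.png",cv2.resize(b,None,fx=5,fy=5,interpolation=cv2.INTER_CUBIC))
E
```

```text
(no output)
```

View pics/ta.png

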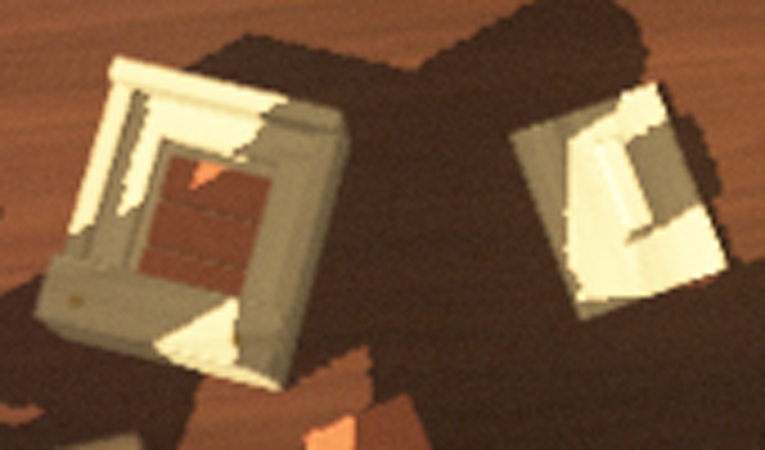

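View pics/sb.png

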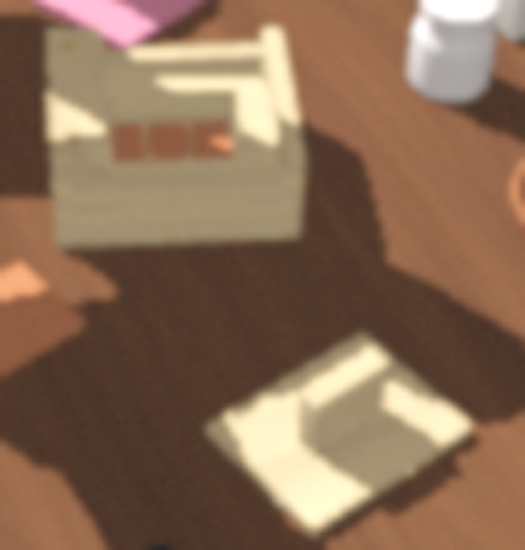

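```bash
cat > z.py <<'E'
import cv2
def zoom(src,x0,y0,x1,y1,f,out):
    a=cv2.imread(src)[y0:y1,x0:x1]
    a=cv2.resize(a,None,fx=f,fy=f,interpolation=cv2.INTER_CUBIC)
    for x in range(x0,x1):
        if x%10==0:
            c=int((x-x0+.5)*f); cv2.line(a,(c,0),(c,a.shape[0]),(255,0,0),1); cv2.putText(a,str(x),(c,10),0,.4,(0,255,255),1)
    for y in range(y0,y1):
        if y%10==0:
            c=int((y-y0+.5)*f); cv2.line(a,(0,c),(a.shape[1],c),(255,0,0),1); cv2.putText(a,str(y),(0,c),0,.4,(0,255,255),1)
    cv2.imwrite(out,a)
E
python3 - <<'E'
from z import *
zoom("pics/top0.png",158,132,238,216,7,"pics/zbt.png")
zoom("pics/side0.png",228,140,292,194,9,"pics/zbs.png")
zoom("pics/top0.png",265,140,320,200,9,"pics/zct.png")
zoom("pics/side0.png",262,202,324,250,11,"pics/zcs.png")
E
```

```text
(no output)
```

View pics/zbt.png

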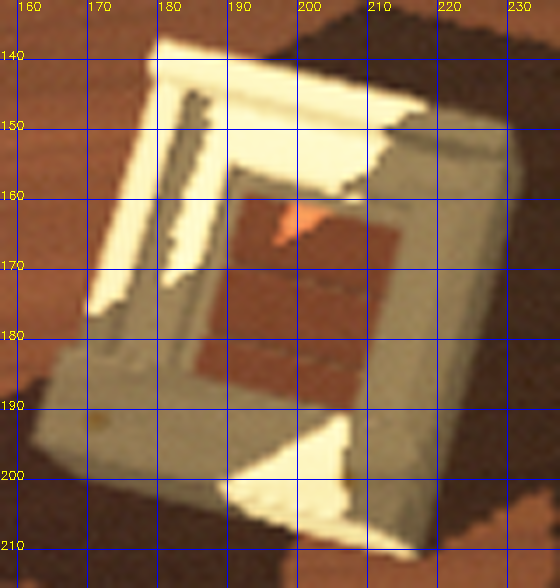

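View pics/zbs.png

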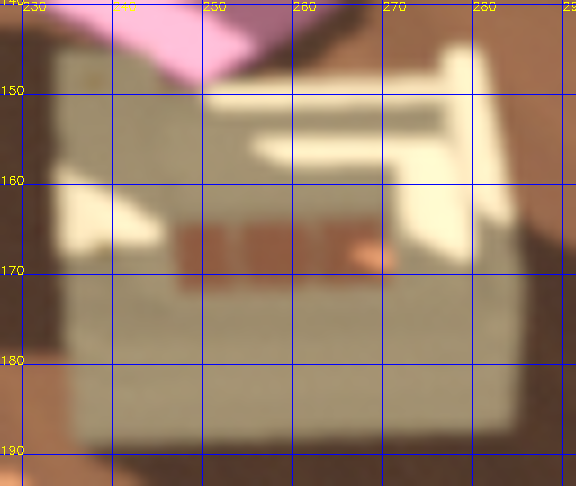

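View pics/zct.png

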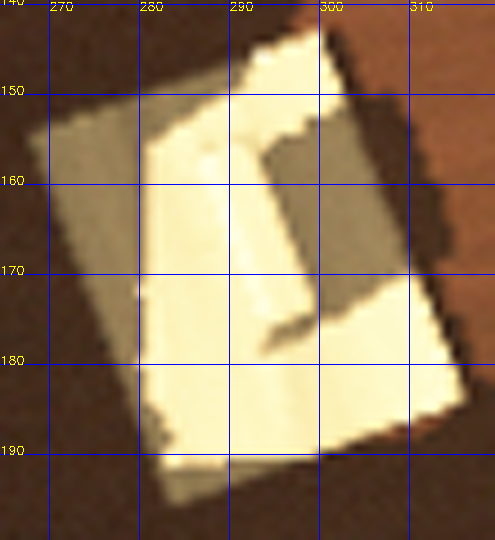

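View pics/zcs.png

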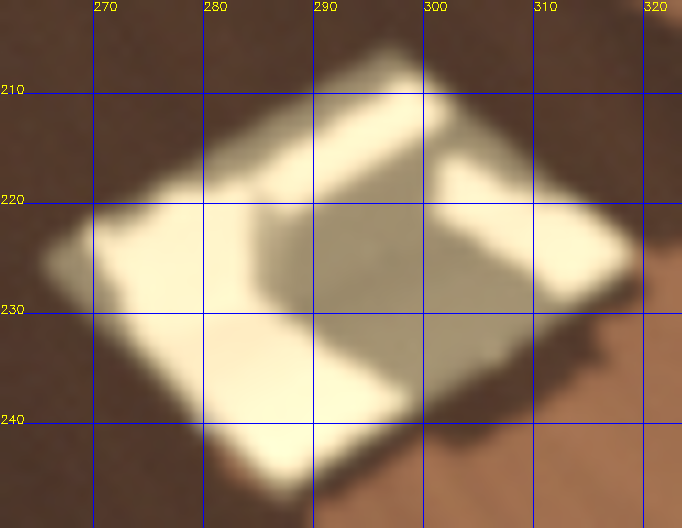

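```bash
cat > h.py <<'E'
import numpy as np
from station import *
def ray(n,p):
    c=camera_info(n);K=np.array(c["camera_matrix"]);T=np.array(c["world_from_camera"])
    d=T[:3,:3]@np.linalg.solve(K,[p[0],p[1],1]);return T[:3,3],d/np.linalg.norm(d)
def pl(n,p,z):
    o,d=ray(n,p);return (o+d*(z-o[2])/d[2])[:3]
def tri(a,b):
    o1,d1=ray("top",a);o2,d2=ray("side",b)
    t=np.linalg.lstsq(np.c_[d1,-d2],o2-o1,rcond=None)[0]
    p,q=o1+t[0]*d1,o2+t[1]*d2;return (p+q)/2,np.linalg.norm(p-q)
def proj(n,X):
    c=camera_info(n);K=np.array(c["camera_matrix"]);T=np.linalg.inv(c["world_from_camera"])
    x=K@(T[:3,:3]@np.array(X)+T[:3,3]);return x[:2]/x[2]
E
python3 - <<'E'
from h import *
np.set_printoptions(precision=4,suppress=True)
ct=[(269,154.5),(300.5,143),(316,184),(284,195.5)]
cs=[(296.5,206),(319.5,225),(287,245.5),(265.5,225)]
for n,c in(("top",ct),("side",cs)):
    P=np.array([pl(n,p,.009) for p in c]);print(n,P,P.mean(0),np.linalg.norm(np.roll(P,-1,0)-P,axis=1),[np.degrees(np.arctan2(*(v[1::-1]))) for v in np.roll(P,-1,0)-P])
for a,b in zip(ct,cs):print(tri(a,b))
print("grip top mid",tri((295.5,164.5),(293,214)))
bt=[(179,137.5),(229.5,149)]
B=[pl("top",p,.071) for p in bt];print("far",B,np.linalg.norm(B[0]-B[1]))
print("tri far R", tri((229.5,149),(284,165)), "far L",tri((179,137.5),(277,145)))
print("strip nearL",pl("top",(162.3,194.5),.079),"nearL tri",tri((162.3,194.5),(234,145)))
print("nearR bottom",pl("top",(217,211),0),pl("side",(236,189),0),"nearRtop",tri((217.5,206.5),(233.5,167)),"farR bottom",pl("side",(284,187.5),0))
E
```

```text
top [[ 0.5491 -0.0468  0.009 ]
 [ 0.5745 -0.1426  0.009 ]
 [ 0.4478 -0.1714  0.009 ]
 [ 0.4239 -0.0763  0.009 ]] [ 0.4988 -0.1093  0.009 ] [0.0991 0.13   0.0981 0.1286] [np.float64(-75.13148818463112), np.float64(-167.17923984879005), np.float64(104.09397634533198), np.float64(13.217389052595095)]
side [[ 0.5473 -0.0472  0.009 ]
 [ 0.5744 -0.1466  0.009 ]
 [ 0.4462 -0.177   0.009 ]
 [ 0.4212 -0.0807  0.009 ]] [ 0.4972 -0.1129  0.009 ] [0.103  0.1318 0.0995 0.1305] [np.float64(-74.75544782337812), np.float64(-166.66166305322008), np.float64(104.5524963235914), np.float64(14.845986174980313)]
(array([ 0.5485, -0.0467,  0.0083]), np.float64(0.0015710473265582246))
(array([ 0.5764, -0.1434,  0.0044]), np.float64(0.0008919219518585756))
(array([ 0.449 , -0.1726,  0.0023]), np.float64(0.00018334995880350452))
(array([ 0.4241, -0.0765,  0.0035]), np.float64(0.001570190446632058))
grip top mid (array([ 0.4966, -0.1131,  0.0601]), np.float64(0.0026250127066570687))
far [array([0.6049, 0.1993, 0.071 ]), array([0.5575, 0.0632, 0.071 ])] 0.14421713482474938
tri far R (array([0.55  , 0.0617, 0.0967]), np.float64(0.0016985960335359196)) far L (array([0.6004, 0.2007, 0.0686]), np.float64(0.010418902586655242))
strip nearL [0.4474 0.2514 0.079 ] nearL tri (array([0.4485, 0.2522, 0.0757]), np.float64(0.0007802444620401617))
nearR bottom [0.4004 0.1181 0.    ] [0.3993 0.1127 0.    ] nearRtop (array([0.3935, 0.1057, 0.1071]), np.float64(0.0041180761530186395)) farR bottom [0.554  0.0545 0.    ]
```

The larger cover is at about (0.498, -0.111) with yaw about 13.3°. The box is at about (0.5015, 0.155) with yaw about -19.5°. The two cameras agree to within about 5 mm in y. I'm moving over the cover now.

Request:
move_arm([
  {"delta_pos":[1.15,-3.65,0],"delta_rot":[0,0,1.84],"hand":6},
  {"delta_pos":[1.15,-3.65,0],"delta_rot":[0,0,1.84],"hand":6},
  {"delta_pos":[1.15,-3.65,0],"delta_rot":[0,0,1.84],"hand":6},
  {"delta_pos":[1.15,-3.65,0],"delta_rot":[0,0,1.84],"hand":6},
  {"delta_pos":[1.15,-3.65,0],"delta_rot":[0,0,1.84],"hand":6},
  {"delta_pos":[1.15,-3.65,0],"delta_rot":[0,0,1.84],"hand":6},
  {"delta_pos":[1.15,-3.65,0],"delta_rot":[0,0,1.84],"hand":6},
  {"delta_pos":[1.15,-3.65,0],"delta_rot":[0,0,1.84],"hand":6},
  {"delta_pos":[1.15,-3.65,0],"delta_rot":[0,0,1.84],"hand":6},
  {"delta_pos":[1.15,-3.65,0],"delta_rot":[0,0,1.84],"hand":6},
], force=25)

```text
t: 1.1
eef_pos: [0.3839, 0.2524, 0.2484]
ee_rot: [3.141, 0.0, -0.087]
force: [0.2, 0.9, -0.0]
width: 0.0601
```

Request:
move_arm([
  {"delta_pos":[1.15,-3.65,0],"delta_rot":[0,0,1.84],"hand":6},
  {"delta_pos":[1.15,-3.65,0],"delta_rot":[0,0,1.84],"hand":6},
  {"delta_pos":[1.15,-3.65,0],"delta_rot":[0,0,1.84],"hand":6},
  {"delta_pos":[1.15,-3.65,0],"delta_rot":[0,0,1.84],"hand":6},
  {"delta_pos":[1.15,-3.65,0],"delta_rot":[0,0,1.84],"hand":6},
  {"delta_pos":[1.15,-3.65,0],"delta_rot":[0,0,1.84],"hand":6},
  {"delta_pos":[1.15,-3.65,0],"delta_rot":[0,0,1.84],"hand":6},
  {"delta_pos":[1.15,-3.65,0],"delta_rot":[0,0,1.84],"hand":6},
  {"delta_pos":[1.15,-3.65,0],"delta_rot":[0,0,1.84],"hand":6},
  {"delta_pos":[1.15,-3.65,0],"delta_rot":[0,0,1.84],"hand":6},
])

```text
t: 2.1
eef_pos: [0.499, -0.1125, 0.2484]
ee_rot: [-3.141, 0.0, 0.234]
force: [1.0, -0.7, -0.3]
width: 0.06
```

Yaw is 13.4° and the position is right. I'll go down to 8 cm TCP height and look.

Request:
move_arm([
  {"delta_pos":[0,0,-3.4],"delta_rot":[0,0,0],"hand":6},
  {"delta_pos":[0,0,-3.4],"delta_rot":[0,0,0],"hand":6},
  {"delta_pos":[0,0,-3.4],"delta_rot":[0,0,0],"hand":6},
  {"delta_pos":[0,0,-3.4],"delta_rot":[0,0,0],"hand":6},
  {"delta_pos":[0,0,-2],"delta_rot":[0,0,0],"hand":6},
  {"delta_pos":[0,0,0],"delta_rot":[0,0,0],"hand":6},
  {"delta_pos":[0,0,0],"delta_rot":[0,0,0],"hand":6},
  {"delta_pos":[0,0,0],"delta_rot":[0,0,0],"hand":6},
  {"delta_pos":[0,0,0],"delta_rot":[0,0,0],"hand":6},
  {"delta_pos":[0,0,0],"delta_rot":[0,0,0],"hand":6},
])

```text
t: 3.1
eef_pos: [0.4995, -0.1108, 0.0936]
ee_rot: [3.141, -0.002, 0.233]
force: [-0.1, 0.1, -0.3]
width: 0.0602
```

```bash
python3 - <<'E'
from h import *
import cv2
from z import zoom
cv2.imwrite("pics/s1.png",grab_frame("side"))
zoom("pics/s1.png",235,160,345,260,6,"pics/s1z.png")
E
```

```text
(no output)
```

View pics/s1z.png

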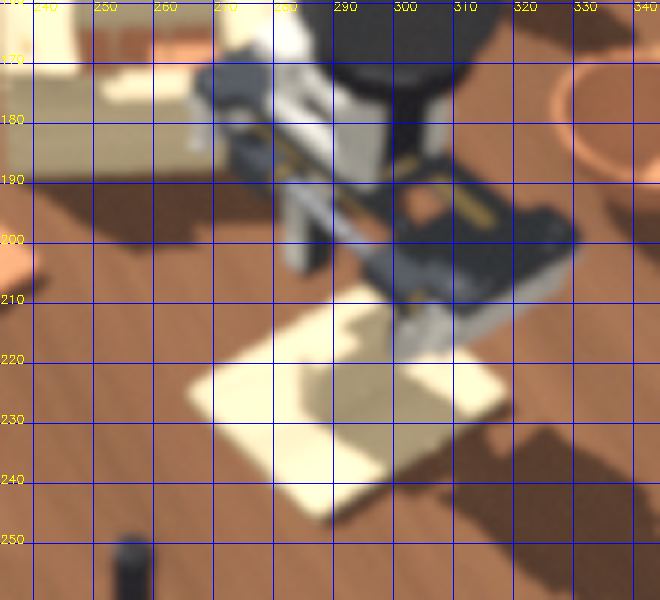

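The side view shows the fingers straddling the grip line, with the jaw axis across the grip: finger tips near (284,205) and (305,217), cover centre near (293,226). Next I descend and close.

Request:
move_arm([
  {"delta_pos":[0,0,-1.4],"delta_rot":[0,0,0],"hand":6},
  {"delta_pos":[0,0,-1.4],"delta_rot":[0,0,0],"hand":6},
  {"delta_pos":[0,0,-1.4],"delta_rot":[0,0,0],"hand":6},
  {"delta_pos":[0,0,-1.1],"delta_rot":[0,0,0],"hand":6},
  {"delta_pos":[0,0,0],"delta_rot":[0,0,0],"hand":6},
  {"delta_pos":[0,0,0],"delta_rot":[0,0,0],"hand":3},
  {"delta_pos":[0,0,0],"delta_rot":[0,0,0],"hand":1},
  {"delta_pos":[0,0,0],"delta_rot":[0,0,0],"hand":1},
  {"delta_pos":[0,0,0],"delta_rot":[0,0,0],"hand":1},
  {"delta_pos":[0,0,0],"delta_rot":[0,0,0],"hand":1},
], force=30)

```text
t: 4.15
eef_pos: [0.4991, -0.1109, 0.0399]
ee_rot: [3.142, -0.001, 0.233]
force: [0.4, 0.3, 0.3]
width: 0.0256
```

Request:
move_arm([
  {"delta_pos":[0,0,0],"delta_rot":[0,0,0],"hand":1},
  {"delta_pos":[0,0,0],"delta_rot":[0,0,0],"hand":1},
  {"delta_pos":[0,0,0],"delta_rot":[0,0,0],"hand":1},
  {"delta_pos":[0,0,0],"delta_rot":[0,0,0],"hand":1},
  {"delta_pos":[0,0,1],"delta_rot":[0,0,0],"hand":1},
  {"delta_pos":[0,0,2],"delta_rot":[0,0,0],"hand":1},
  {"delta_pos":[0,0,3],"delta_rot":[0,0,0],"hand":1},
  {"delta_pos":[0,0,3],"delta_rot":[0,0,0],"hand":1},
  {"delta_pos":[0,0,3],"delta_rot":[0,0,0],"hand":1},
  {"delta_pos":[0,0,3],"delta_rot":[0,0,0],"hand":1},
])

```text
t: 5.15
eef_pos: [0.4984, -0.111, 0.1912]
ee_rot: [-3.141, 0.0, 0.232]
force: [1.0, 0.7, -0.9]
width: 0.0175
```

```bash
python3 - <<'E'
from h import *
import cv2
from z import zoom
cv2.imwrite("pics/s2.png",grab_frame("side"))
zoom("pics/s2.png",225,120,355,240,5,"pics/s2z.png")
s=get_state();print(s["eef_pos"],s["width"],s["force"])
E
```

```text
[ 0.50104133 -0.11124338  0.19642521] 0.017925271558084446 [ 3.02185806 -0.98904181  3.75316622]
```

View pics/s2z.png

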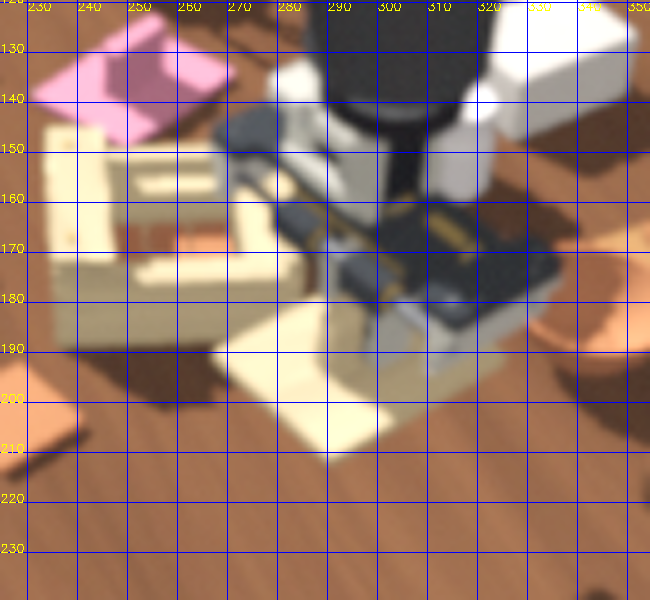

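The cover is held: opening 17.9 mm, plate corners at (267,190) and (290,211). The box is now better lit, so I'll refine both.

```bash
python3 - <<'E'
from h import *
import cv2
from z import zoom
np.set_printoptions(precision=4,suppress=True)
cv2.imwrite("pics/t2.png",grab_frame("top"))
zoom("pics/t2.png",158,132,338,216,4.4,"pics/t2z.png")
zoom("pics/s2.png",228,140,292,194,9,"pics/s2b.png")
a,b=pl("side",(266.7,190.5),.165),pl("side",(290,211.5),.165)
m=(a+b)/2;print(a,b,np.linalg.norm(a-b),np.degrees(np.arctan2((a-b)[1],(a-b)[0]))-90,m+.065*np.array([np.cos(.233),np.sin(.233),0]))
E
```

```text
[ 0.4172 -0.0873  0.165 ] [ 0.4401 -0.1829  0.165 ] 0.09823050668058345 13.473866550265456 [ 0.4919 -0.1201  0.165 ]
```

View pics/t2z.png

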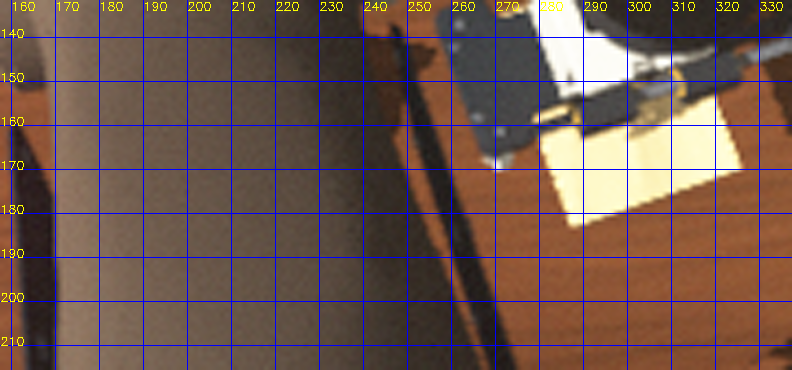

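View pics/s2b.png

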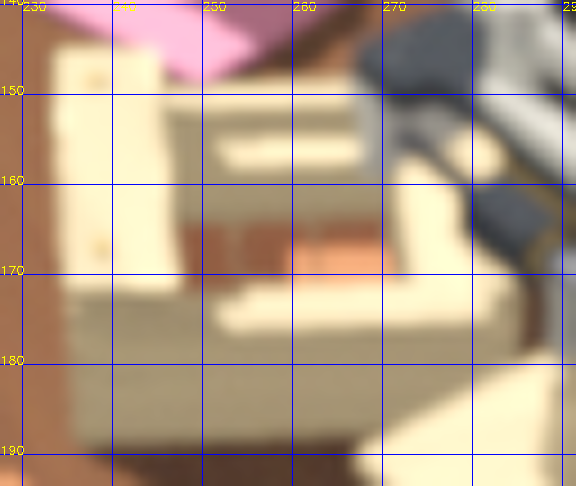

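```bash
python3 - <<'E'
from h import *
np.set_printoptions(precision=4,suppress=True)
u=np.array([np.cos(.233),np.sin(.233),0])
a,b=pl("top",(286.5,183.3),.165),pl("top",(326.3,170.2),.165)
print("cov top",a,b,np.linalg.norm(a-b),(a+b)/2+.065*u)
P=np.array([pl("side",p,.079) for p in[(233.5,144.8),(235.5,172),(247.8,171.5),(245,144.8)]]);print("strip side",P)
c=P.mean(0); v=(P[0]-P[1]+P[3]-P[2]); yaw=np.arctan2(v[1],v[0])-np.pi/2;print(c,np.degrees(yaw),np.linalg.norm(v)/2)
for y in(np.radians(-19.5),):
    print("box origin side",c+.064*np.array([np.cos(y),np.sin(y),0]))
Q=[pl("top",p,.079) for p in[(162.3,194.5),(166.8,183.3)]];print("strip top",Q)
E
```

```text
cov top [ 0.4258 -0.0723  0.165 ] [ 0.4484 -0.1733  0.165 ] 0.10358407199311291 [ 0.5003 -0.1078  0.165 ]
strip side [[0.4462 0.2499 0.079 ]
 [0.3993 0.1109 0.079 ]
 [0.4373 0.0973 0.079 ]
 [0.4838 0.2338 0.079 ]]
[0.4417 0.173  0.079 ] -18.727890435369677 0.14545391379749187
box origin side [0.502  0.1516 0.079 ]
strip top [array([0.4474, 0.2514, 0.079 ]), array([0.4766, 0.2379, 0.079 ])]
```

Request:
move_arm([
  {"delta_pos":[0.15,2.61,0],"delta_rot":[0,0,-3.25],"hand":1},
  {"delta_pos":[0.15,2.61,0],"delta_rot":[0,0,-3.25],"hand":1},
  {"delta_pos":[0.15,2.61,0],"delta_rot":[0,0,-3.25],"hand":1},
  {"delta_pos":[0.15,2.61,0],"delta_rot":[0,0,-3.25],"hand":1},
  {"delta_pos":[0.15,2.61,0],"delta_rot":[0,0,-3.25],"hand":1},
  {"delta_pos":[0.15,2.61,0],"delta_rot":[0,0,-3.25],"hand":1},
  {"delta_pos":[0.15,2.61,0],"delta_rot":[0,0,-3.25],"hand":1},
  {"delta_pos":[0.15,2.61,0],"delta_rot":[0,0,-3.25],"hand":1},
  {"delta_pos":[0.15,2.61,0],"delta_rot":[0,0,-3.25],"hand":1},
  {"delta_pos":[0.15,2.61,0],"delta_rot":[0,0,-3.25],"hand":1},
])

```text
t: 6.25
eef_pos: [0.5133, 0.1509, 0.1892]
ee_rot: [3.141, 0.001, -0.337]
force: [0.9, 0.2, -1.8]
width: 0.0182
```

Request:
move_arm([
  {"delta_pos":[0,0,0],"delta_rot":[-0.99,-2.83,0],"hand":1},
  {"delta_pos":[0,0,0],"delta_rot":[-0.99,-2.83,0],"hand":1},
  {"delta_pos":[0,0,0],"delta_rot":[-0.99,-2.83,0],"hand":1},
  {"delta_pos":[0,0,0],"delta_rot":[-0.99,-2.83,0],"hand":1},
  {"delta_pos":[0,0,0],"delta_rot":[-0.99,-2.83,0],"hand":1},
  {"delta_pos":[0,0,0],"delta_rot":[0,0,0],"hand":1},
  {"delta_pos":[0,0,0],"delta_rot":[0,0,0],"hand":1},
  {"delta_pos":[0,0,0],"delta_rot":[0,0,0],"hand":1},
  {"delta_pos":[0,0,0],"delta_rot":[0,0,0],"hand":1},
  {"delta_pos":[0,0,0],"delta_rot":[0,0,0],"hand":1},
])

```text
t: 7.25
eef_pos: [0.5143, 0.1501, 0.1896]
ee_rot: [3.141, -0.261, -0.335]
force: [-0.6, 0.5, -2.6]
width: 0.0177
```

```bash
cat > st.py <<'E'
from h import *
from scipy.spatial.transform import Rotation as R
def rep(b=(.502,.155),yaw=-19.2):
    s=get_state();T=R.from_euler('xyz',s["ee_rot"]).as_matrix()@np.diag([1,-1,-1])
    B=R.from_euler('z',yaw,degrees=True).as_matrix()
    p=B.T@(s["eef_pos"]-np.array([*b,0]));M=B.T@T
    C=p-.040*M[:,2]
    print("t",s["t"],"tcp",(s["eef_pos"]*1e3).round(1),"tcp_box",(p*1e3).round(1),"C",(C*1e3).round(1),"tilt(up far)",np.degrees(np.arcsin(M[2,0])).round(2),"roll",np.degrees(np.arcsin(M[2,1])).round(2),"yawerr",np.degrees(np.arctan2(M[1,0],M[0,0])).round(2),"F",s["force"].round(1),"w",s["width"])
E
python3 - <<'E'
from st import *
import cv2
from z import zoom
rep()
cv2.imwrite("pics/s3.png",grab_frame("side"))
zoom("pics/s3.png",200,60,330,200,4.2,"pics/s3z.png")
E
```

```text
t 7.25 tcp [514.3 150.1 189.6] tcp_box [ 13.2  -0.6 189.6] C [ 23.6  -0.6 150.9] tilt(up far) 14.97 roll -0.02 yawerr -0.02 F [-0.6  0.5 -2.6] w 0.017718274482394228
```

View pics/s3z.png

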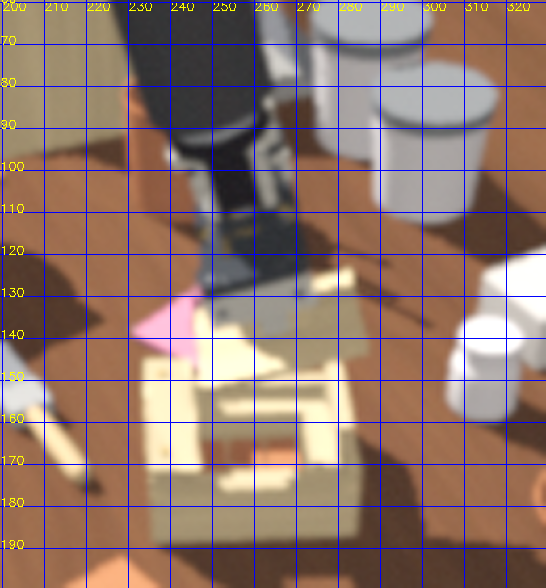

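```bash
python3 - <<'E'
from st import *
B=R.from_euler('z',-19.2,degrees=True).as_matrix();t=np.radians(15);M=np.array([[np.cos(t),0,-np.sin(t)],[0,1,0],[np.sin(t),0,np.cos(t)]])
C=np.array([23.6,-.6,150.9])/1e3;o=np.array([.502,.155,0])
for l in[(-65,-50,9),(-65,-50,0),(65,-50,0),(65,-50,9),(-65,50,9)]:
    print(l,proj("side",o+B@(C+M@np.array(l)/1e3)).round(1))
for l in[(-44,-72,79),(-44,72,79),(-84,-72,79),(-84,72,79),(84,-72,0),(-84,-72,0)]: print("box",l,proj("side",o+B@np.array(l)/1e3).round(1),proj("top",o+B@np.array(l)/1e3).round(1))
E
python3 -c "
from z import *
zoom('pics/s3.png',228,118,292,194,8,'pics/s3b.png')"
```

```text
(-65, -50, 9) [247.4 151.3]
(-65, -50, 0) [248.1 153.4]
(65, -50, 0) [287.5 143.4]
(65, -50, 9) [286.9 141.2]
(-65, 50, 9) [245.5 133.1]
box (-44, -72, 79) [247.2 170.8] [218.8 192.7]
box (-44, 72, 79) [244.7 144.2] [166.8 180.6]
box (-84, -72, 79) [235.  171.3] [215.  207.2]
box (-84, 72, 79) [233.5 144.7] [162.6 194.9]
box (84, -72, 0) [284.3 186.3] [232.7 156.2]
box (-84, -72, 0) [235.7 188.7] [218.3 211.4]
```

View pics/s3b.png

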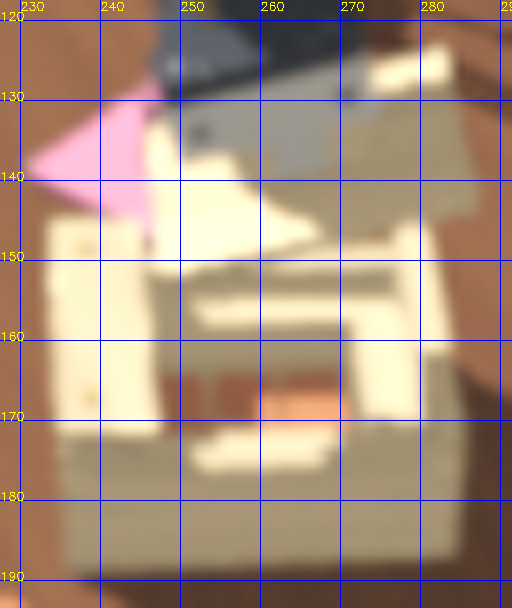

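The predicted cover and box corners agree with the image to within about 1 px: low near corner seen at (247.5,151.5), predicted (247.4,151.3). Lowering now, with a 2 mm shift away from the strip.

Request:
move_arm([
  {"delta_pos":[0.19,-0.05,-1],"delta_rot":[0,0,0],"hand":1},
  {"delta_pos":[0,0,-1.2],"delta_rot":[0,0,0],"hand":1},
  {"delta_pos":[0,0,-1.2],"delta_rot":[0,0,0],"hand":1},
  {"delta_pos":[0,0,-1.2],"delta_rot":[0,0,0],"hand":1},
  {"delta_pos":[0,0,-1.2],"delta_rot":[0,0,0],"hand":1},
  {"delta_pos":[0,0,-1],"delta_rot":[0,0,0],"hand":1},
  {"delta_pos":[0,0,-1],"delta_rot":[0,0,0],"hand":1},
  {"delta_pos":[0,0,-0.6],"delta_rot":[0,0,0],"hand":1},
  {"delta_pos":[0,0,0],"delta_rot":[0,0,0],"hand":1},
  {"delta_pos":[0,0,0],"delta_rot":[0,0,0],"hand":1},
])

```text
t: 8.3
eef_pos: [0.5159, 0.1495, 0.1055]
ee_rot: [3.141, -0.261, -0.335]
force: [0.4, 0.7, -0.5]
width: 0.0181
```

```bash
python3 - <<'E'
from st import *
import cv2
from z import zoom
rep()
cv2.imwrite("pics/s4.png",grab_frame("side"))
zoom("pics/s4.png",218,110,302,200,6.6,"pics/s4z.png")
rep()
E
```

```text
t 8.3 tcp [515.9 149.5 105.5] tcp_box [ 15.   -0.6 105.5] C [25.3 -0.6 66.8] tilt(up far) 14.98 roll -0.04 yawerr 0.02 F [ 0.4  0.7 -0.5] w 0.01809750379699307
t 8.35 tcp [516.1 149.7 105.8] tcp_box [ 15.   -0.4 105.8] C [25.4 -0.4 67.1] tilt(up far) 15.0 roll -0.01 yawerr 0.02 F [-0.2  0.5 -1.4] w 0.018007020001133946
```

View pics/s4z.png

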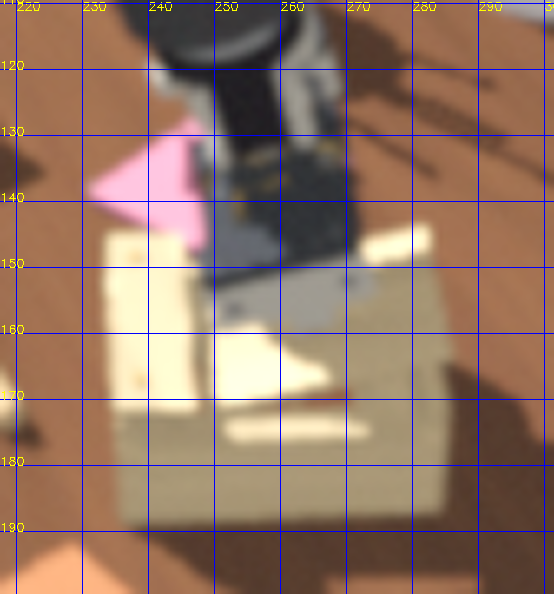

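There's no contact force, and the low edge sits just right of the strip (column 250 against 247). I'll slide 28 mm under the strip.

Request:
move_arm([
  {"delta_pos":[-0.33,0.12,-0.02],"delta_rot":[0,0,0],"hand":1},
  {"delta_pos":[-0.33,0.12,-0.02],"delta_rot":[0,0,0],"hand":1},
  {"delta_pos":[-0.33,0.12,-0.02],"delta_rot":[0,0,0],"hand":1},
  {"delta_pos":[-0.33,0.12,-0.02],"delta_rot":[0,0,0],"hand":1},
  {"delta_pos":[-0.33,0.12,-0.02],"delta_rot":[0,0,0],"hand":1},
  {"delta_pos":[-0.33,0.12,-0.02],"delta_rot":[0,0,0],"hand":1},
  {"delta_pos":[-0.33,0.12,0],"delta_rot":[0,0,0],"hand":1},
  {"delta_pos":[-0.33,0.12,0],"delta_rot":[0,0,0],"hand":1},
  {"delta_pos":[0,0,0],"delta_rot":[0,0,0],"hand":1},
  {"delta_pos":[0,0,0],"delta_rot":[0,0,0],"hand":1},
])

```text
t: 9.35
eef_pos: [0.4894, 0.1593, 0.1044]
ee_rot: [3.141, -0.262, -0.334]
force: [-0.7, -0.6, -1.7]
width: 0.0176
```

```bash
python3 - <<'E'
from st import *
import cv2
from z import zoom
cv2.imwrite("pics/s5.png",grab_frame("side"))
zoom("pics/s5.png",218,110,302,200,6.6,"pics/s5z.png")
rep()
E
```

```text
t 9.4 tcp [489.5 159.3 104.4] tcp_box [-1.320e+01 -1.000e-01  1.044e+02] C [-2.9 -0.1 65.8] tilt(up far) 14.99 roll -0.02 yawerr 0.03 F [-0.3  0.2 -1.8] w 0.018247548183411864
```

View pics/s5z.png

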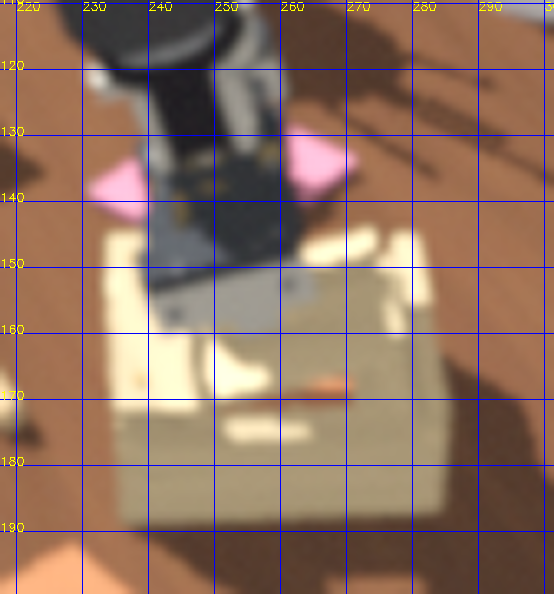

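The low edge is under the strip with no contact force: the strip's free edge at column 247 hides it. Next I rotate the far end down about the tucked edge.

Request:
move_arm([
  {"delta_pos":[0.15,-0.05,-0.23],"delta_rot":[0.62,1.77,0],"hand":1},
  {"delta_pos":[0.15,-0.05,-0.23],"delta_rot":[0.62,1.77,0],"hand":1},
  {"delta_pos":[0.15,-0.05,-0.23],"delta_rot":[0.62,1.77,0],"hand":1},
  {"delta_pos":[0.15,-0.05,-0.23],"delta_rot":[0.62,1.77,0],"hand":1},
  {"delta_pos":[0.15,-0.05,-0.24],"delta_rot":[0.62,1.77,0],"hand":1},
  {"delta_pos":[0.15,-0.05,-0.24],"delta_rot":[0.62,1.77,0],"hand":1},
  {"delta_pos":[0.15,-0.05,-0.24],"delta_rot":[0.62,1.77,0],"hand":1},
  {"delta_pos":[0.15,-0.05,-0.24],"delta_rot":[0.62,1.77,0],"hand":1},
  {"delta_pos":[0,0,0],"delta_rot":[0,0,0],"hand":1},
  {"delta_pos":[0,0,0],"delta_rot":[0,0,0],"hand":1},
])

```text
t: 10.4
eef_pos: [0.5016, 0.1549, 0.0853]
ee_rot: [3.141, -0.0, -0.336]
force: [-0.6, -0.1, -1.9]
width: 0.0176
```

```bash
python3 - <<'E'
from st import *
import cv2
from z import zoom
cv2.imwrite("pics/s6.png",grab_frame("side"))
zoom("pics/s6.png",218,110,302,200,6.6,"pics/s6z.png")
rep()
E
```

```text
t 10.45 tcp [501.3 154.9  85.4] tcp_box [-0.6 -0.4 85.4] C [-0.6 -0.4 45.4] tilt(up far) 0.01 roll -0.02 yawerr -0.01 F [-0.6 -0.1 -1.9] w 0.01759366210938388
```

View pics/s6z.png

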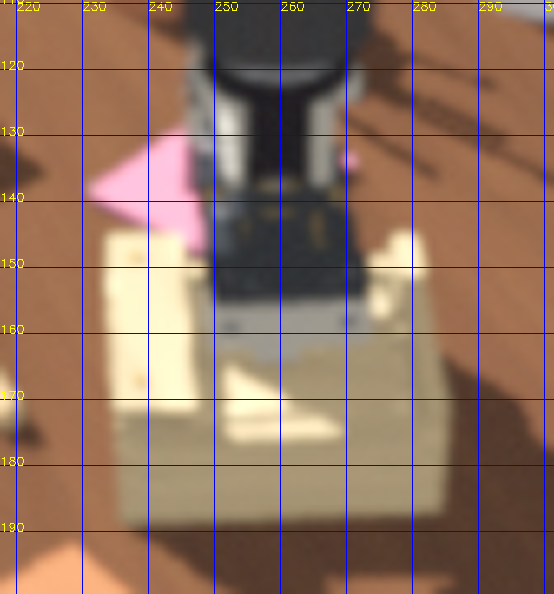

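The cover is level in the recess with its near end under the strip. I'll lower 0.4 mm, release, and check before rising.

Request:
move_arm([
  {"delta_pos":[0,0,-0.04],"delta_rot":[0,0,0],"hand":1},
  {"delta_pos":[0,0,0],"delta_rot":[0,0,0],"hand":1},
  {"delta_pos":[0,0,0],"delta_rot":[0,0,0],"hand":2.5},
  {"delta_pos":[0,0,0],"delta_rot":[0,0,0],"hand":4},
  {"delta_pos":[0,0,0],"delta_rot":[0,0,0],"hand":4.2},
  {"delta_pos":[0,0,0],"delta_rot":[0,0,0],"hand":4.2},
  {"delta_pos":[0,0,0],"delta_rot":[0,0,0],"hand":4.2},
  {"delta_pos":[0,0,0],"delta_rot":[0,0,0],"hand":4.2},
  {"delta_pos":[0,0,0],"delta_rot":[0,0,0],"hand":4.2},
  {"delta_pos":[0,0,0],"delta_rot":[0,0,0],"hand":4.2},
])

```text
t: 11.45
eef_pos: [0.5015, 0.1552, 0.0851]
ee_rot: [-3.141, 0.0, -0.335]
force: [0.3, -1.0, 0.7]
width: 0.042
```

Request:
move_arm([
  {"delta_pos":[0,0,0.5],"delta_rot":[0,0,0],"hand":4.2},
  {"delta_pos":[0,0,1],"delta_rot":[0,0,0],"hand":4.2},
  {"delta_pos":[0,0,2],"delta_rot":[0,0,0],"hand":4.2},
  {"delta_pos":[0,0,3],"delta_rot":[0,0,0],"hand":4.2},
  {"delta_pos":[0,0,3],"delta_rot":[0,0,0],"hand":4.2},
  {"delta_pos":[0,0,3],"delta_rot":[0,0,0],"hand":4.2},
  {"delta_pos":[0,0,3],"delta_rot":[0,0,0],"hand":4.2},
  {"delta_pos":[0,4,0],"delta_rot":[0,0,0],"hand":4.2},
  {"delta_pos":[0,4,0],"delta_rot":[0,0,0],"hand":4.2},
  {"delta_pos":[0,4,0],"delta_rot":[0,0,0],"hand":4.2},
])

```text
t: 12.45
eef_pos: [0.5014, 0.2763, 0.2419]
ee_rot: [-3.139, -0.001, -0.336]
force: [0.2, -0.6, 0.3]
width: 0.0421
```

Request:
move_arm([
  {"delta_pos":[0,4,0],"delta_rot":[0,0,0],"hand":4.2},
  {"delta_pos":[0,4,0],"delta_rot":[0,0,0],"hand":4.2},
  {"delta_pos":[0,4,0],"delta_rot":[0,0,0],"hand":4.2},
  {"delta_pos":[-1,4,0],"delta_rot":[0,0,0],"hand":4.2},
  {"delta_pos":[-1,4,0],"delta_rot":[0,0,0],"hand":4.2},
  {"delta_pos":[-1,4,0],"delta_rot":[0,0,0],"hand":4.2},
  {"delta_pos":[-1,4,0],"delta_rot":[0,0,0],"hand":4.2},
  {"delta_pos":[-1,4,0],"delta_rot":[0,0,0],"hand":4.2},
  {"delta_pos":[0,0,0],"delta_rot":[0,0,0],"hand":4.2},
  {"delta_pos":[0,0,0],"delta_rot":[0,0,0],"hand":4.2},
])

```text
t: 13.45
eef_pos: [0.4508, 0.5959, 0.2401]
ee_rot: [3.141, 0.0, -0.333]
force: [-0.1, -0.5, 0.6]
width: 0.0418
```

```bash
python3 - <<'E'
from st import *
import cv2
from z import zoom
for n in("side","top"): cv2.imwrite(f"pics/{n}7.png",grab_frame(n))
zoom("pics/side7.png",224,135,294,195,8,"pics/s7z.png")
zoom("pics/top7.png",155,125,245,220,6,"pics/t7z.png")
rep()
E
```

```text
t 13.55 tcp [451.6 594.6 240.8] tcp_box [-192.2  398.5  240.8] C [-192.2  398.6  200.8] tilt(up far) -0.01 roll 0.01 yawerr 0.01 F [ 0.7 -0.4 -0.2] w 0.04198808206909429
```

View pics/s7z.png

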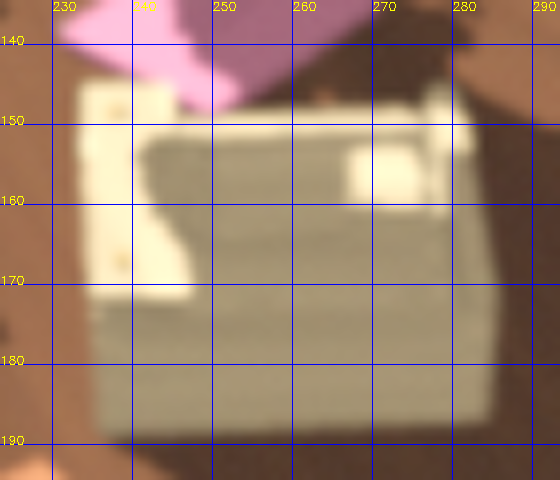

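View pics/t7z.png

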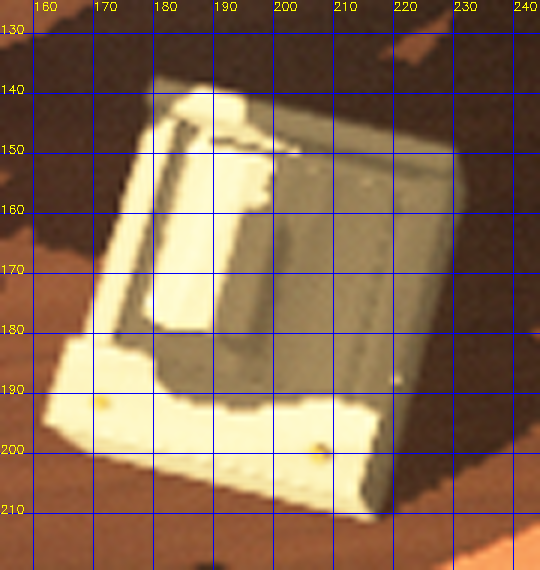

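View pics/top7.png

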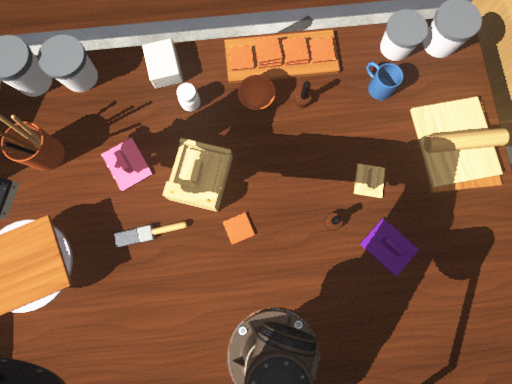

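The top view shows the cover filling the recess parallel to the walls, with its near end under the strip. The small cover is still at (370,180). One numeric check on the grip, then I hand in.

```bash
python3 - <<'E'
from st import *
import cv2
B=R.from_euler('z',-19.2,degrees=True).as_matrix();o=np.array([.502,.155,0])
for n in("top","side"):
    im=cv2.imread(f"pics/{n}7.png");im=cv2.convertScaleAbs(im,alpha=1.6);
    im=cv2.resize(im,None,fx=7,fy=7,interpolation=cv2.INTER_CUBIC)
    for P in([(-30,-9,99),(30,-9,99),(30,9,99),(-30,9,99)],[(65,-50,54),(65,50,54)]):
        q=np.array([(proj(n,o+B@(np.array(l)/1e3+[-.0006,0,0]))+.5)*7 for l in P]).astype(int)
        cv2.polylines(im,[q],True,(0,0,255),1)
    c=(155,130) if n=="top" else(222,135)
    cv2.imwrite(f"pics/{n}8.png",im[c[1]*7:(c[1]+85)*7,c[0]*7:(c[0]+80)*7])
E
```

```text
(no output)
```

View pics/top8.png

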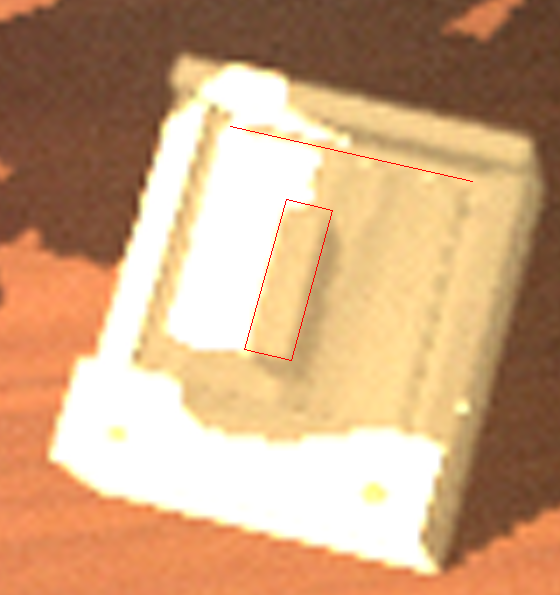

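View pics/side8.png

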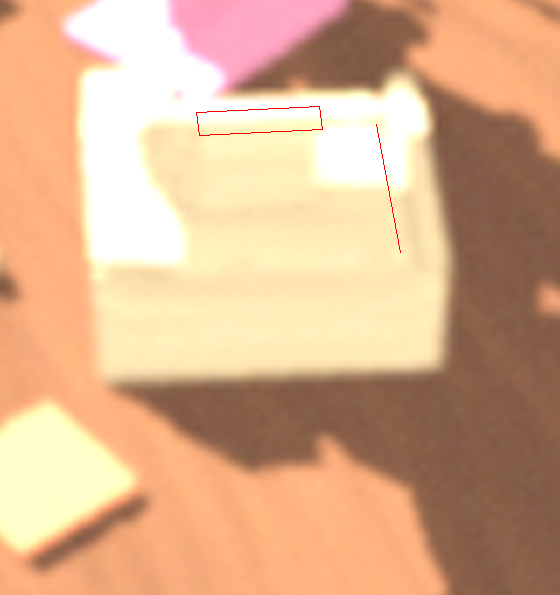

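The expected outline of the seated grip matches the grip in the top view (about (196,171)) and is consistent with the side view. Handing in.

```bash
python3 -c "
from station import *
print(job_done())"
```

```text
the job is handed in; nothing more can be done
None
```

The larger cover is in the damp box, released, with its near edge under the keeper strip, and I handed the job in at about 13.6 s of the 38 s. I gripped it by the upright grip, tilted it 15°, slid the low edge under the strip, rotated the far end down and let go.

**Pose at release (from the arm's readings):** the cover's centre was within about 1 mm of my box centre along and across, and tilt and yaw were off by less than 0.1°. The underside was about 45 mm up, which is ledge height. No contact force showed above about 4 N.

**Last pictures:** the top view shows the cover filling the recess parallel to the walls, with its grip matching the predicted outline. In the side view the grip was hard to tell from the wood behind it, so that check is weaker. The small cover is still at its first pixel position, and the arm is clear of everything.

**Disagreements:**
- The two cameras differed by about 4–6 mm in y for the cover and box on the table, and by about 12 mm for the lifted cover. For the final placing I used values between the two that agreed with the grasp.
- The grip top triangulated to 60 mm against the stated 54 mm. I used the stated heights.

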